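# Scrub out the rinse beaker

## Robot

A 6-joint arm with a two-finger parallel gripper is mounted at the origin on the work surface. World frame = base frame: x ahead of the robot, y to its left, z up, the work surface at z = 0. Lengths are in m, angles in rad, forces in N, time in s.
With the tool pointing down it reaches from about 0.375 to 0.9 m from the base axis. Payload 3.1 kg.
Tool frame: the origin (TCP) lies between the finger pads; the fingertips stand 8 mm ahead of it and the grasp point (between the pads) lies 11 mm behind it; z points along the fingers, y is the line along which they close (so a half turn about z gives the same grasp; the last joint's range is limited). The gripper opens to 87 mm and grips with 3 to 60 N. Pads are 19 mm wide; open, the fingers measure 117 mm over their backs; the gripper's body (75 mm by 190 mm) begins 51 mm behind the grasp point.
Start: joints at [-1.478, 0.527, 1.433, -0, 1.181, -0.178], TCP at [0.168, -0.602, 0.207] pointing down, gripper open.
Joint ranges: [-3.08, 3.08], [-0.75, 2.2], [0.22, 2.44], [-1.43, 4.57], [0, 2.65], [-2.85, 2.85]. Speed limits (rad/s): [2.79, 2.79, 3.14, 3.14, 3.14, 3.14].

## Interface

Orientations are given as a unit quaternion [x, y, z, w].
In Python, from rig import robot gives the robot as it stands.
- The arm moves only by the tool move_arm, never from a script. Its argument "motion" is text: rows parted by semicolons, each of 5 numbers parted by spaces: the opening, from -1 (shut) to 1 (fully open), then the shift along the tool's x, y, z normalised to -1 to 1, where 1 is 0.2 m, then the turn about the tool's z normalised to -1 to 1, where 1 is pi rad. A call has 1 to 12 rows; each row is the pose to reach, as a shift and turn from the pose commanded when the call began, along the tool's axes at that moment, turning the shorter way round; what a row does not reach only later rows make up. A row lasts 1/12 s, in which the tool goes at most 41.7 mm and 7.16 degrees, less where a joint would pass 70% of its speed; a pose out of reach is approached as far as the arm can. A call with a number of a shift or a turn outside -1 to 1 is refused whole. A call with a gripper value outside its range is refused whole. The fingers move at their own pace and stop on an object; "newtons" is the grip in N (left out, the last holds). Time passes only in rows, so rows that repeat a pose let the fingers close. It gives the time, the measured TCP pose, the force, the opening and the grip force at its end, in the units of the state.
- robot.get_obs(): the state, without advancing time (a new reading comes with each control period).
- robot.camera(name): name is "scene" or "side" or "wrist"; returns (picture, depth): 400x640x3 uint8, red, green, blue; 400x640 float32, m along the optical axis (not along the pixel's ray), 0 where there is no reading.
- robot.camera_model(name): a dict with "mtx" (3x3 intrinsics, pixels), "position" and "attitude" of the camera in the world. Camera axes: x right, y down, z forward; pixel columns grow to the right and rows downward; lengths in m; the calibration is good to about 2 mm. A picture is of the moment at which its call begins: read the wrist's pose just before it. camera_model takes no time and is no camera call; for the wrist camera it gives the pose at the moment of the call.
- robot.hand_in(): hands the job in; it is judged then, once.
The state is a dict: "time": time; "q": joint angles; "joint_velocities": joint speeds; "joint_torque": joint torques, N m; "position": TCP position; "tool_rot": TCP orientation; "ft_force": force on the tool from outside, world axes, zero at the start; "moment": the same for the moment, N m; "grip_width": finger opening in m; "grip_force": force on a finger pad.
Only numpy, scipy, OpenCV 4.12 (cv2) and the standard library are available. Lean on these libraries where they do the work, as an engineer would, in place of code of your own. Each camera call takes 0.05 s, during which the arm holds its last target. There are 200 camera calls.

## Task

Slide the carriage with the steel beaker out from under the clear splash cover, all the way to its stop, and leave it there. Then take the long brush from its forked stand and scrub the inside of the beaker: go down to the bottom three times, drawing the brush up until its tip is near the rim between one and the next. Hang the brush back in the fork as it was; do not push hard against the beaker, and leave the bottle, spool and tin where they stand.

Things in the scene. Friction and masses are not known exactly. Their poses are not given: they have to be found in the camera images.
- station: Fixed rinse station: dark steel base 100 x 390 mm (y = -215 to +175 mm) with rails along its y axis; origin on the bench. A clear splash cover with aluminium edges, 118 x 140 mm, top 117 mm above the bench, stands on four posts over y = +30 to +170 mm. The carriage slides out from under it along the station's -y.
- carriage (a joint): Travel of the carriage in m along the station's -y direction: 0 = fully under the cover, 0.16 = at its stop, fully out (starts between 0 and 0.03). It carries the beaker and the tab. It slides with about 2.5 N of friction and stays where it is left.
- tab_top (a point): Middle of the top edge of the upright aluminium push tab at the carriage's -y end: a plate 45 mm (station x) x 8 mm (y), rising to 80 mm above the bench from the carriage plate (top at 18 mm), 140 mm from the beaker's axis, always clear of the cover, free on both sides. Axes as the station's.
- beaker_floor (a point): Centre of the inner floor of the steel beaker (fixed upright on the carriage), 23 mm above the bench. Inside: 60 mm diameter, 80 mm deep; outside 66 mm. Axes as the station's, z up.
- beaker_rim (a point): Centre of the beaker's mouth, 103 mm above the bench.
- stand: Fixed brush stand, left or right of the station: base 110 x 100 mm, post at its back (52 to 64 mm along +x), flat fork with its top 195 mm above the bench and nothing above. Slot 18 mm wide along stand x, open to -x, closed 12 mm on the +x side of the origin; prongs 18 mm wide, 6 thick, end 53 mm on the -x side. Origin on the bench below where the brush hangs.
- fork_seat (a point): On the stand's axis, level with the top of the fork (195 mm above the bench): centre of the place where the brush hangs. Axes as the stand's.
- brush: Long loose brush, 70 to 130 g, 225 mm, hanging upright in the fork, tip 45 mm above the bench. Origin at its tip, z up. From the tip: stiff bristle head 44 mm diameter at 2 to 62 mm; 8 mm steel shaft; square 50 mm collar at 150 to 155 mm, resting on the fork; square wooden handle 18 x 18 mm (sides along its x and y) at 155 to 225 mm. Mass centre at about 125 mm.
- solvent: Bystander: loose white solvent bottle, 66 mm diameter, 160 mm tall; origin at its underside. It stands on the other side of the station from the stand.
- spool: Bystander: loose solder spool standing on end, 56 mm diameter, 40 mm tall; origin at its underside.
- tin: Bystander: loose flux tin, 60 mm diameter, 30 mm tall; origin at its underside.
There are look-alikes about, which are no part of the job. Leave any blue look-alike of the stand alone.

How it is judged:
By the outcome, as a careful person would: the job done as asked, in the order asked, and still so for the second after the job is handed in, with the robot touching nothing.
It also fails if it takes over 72 s, if anything falls off the work surface, if the arm or the gripper's body presses on something with over 40 N, if the wrist force passes 120 N, or if a joint passes its speed limit or range.

## Working session

There is one attempt and no reset: what is moved stays moved. The work goes in short steps, Python scripts to look and compute and a tool call to move; the robot and the scene stay as the last step left them, time stands still between calls to the robot, and variables do not carry over. Pictures are saved under pics/ and viewed, at most 10 in all, crops included, and the job is handed in when it is done.

Besides the shell and the picture viewer there is one more tool, called after "Request:" as a command line: name --argument value ..., lists and objects as JSON in quotes. move_arm: Moves the arm, as the interface text tells. Its arguments: {"type":"object","properties":{"motion":{"type":"string"},"newtons":{"type":"number"}},"required":["motion"]}

```bash
mkdir -p pics; ls; python3 - <<'E'
from rig import robot
import cv2,numpy as np
for n in("scene","side"):
    p,d=robot.camera(n); cv2.imwrite(f"pics/{n}0.png",p[:,:,::-1]); np.save(f"pics/{n}0.npy",d)
    m=robot.camera_model(n); print(n,m)
o=robot.get_obs(); print(o)
E
```

```text
pics
scene {'mtx': array([[403.81515465,   0.        , 320.47060718],
       [  0.        , 403.81515465, 196.52323269],
       [  0.        ,   0.        ,   1.        ]]), 'position': array([ 1.32971462, -0.11709944,  0.98278861]), 'attitude': array([ 0.69098748,  0.6199964 , -0.24750127, -0.27727945])}
side {'mtx': array([[422.64839062,   0.        , 325.95221298],
       [  0.        , 422.64839062, 199.79186268],
       [  0.        ,   0.        ,   1.        ]]), 'position': array([0.43350678, 0.9056596 , 1.29421012]), 'attitude': array([-0.03753117,  0.94005183, -0.33862236,  0.01512817])}
{'time': 0.1, 'q': array([-1.47751123e+00,  5.28433116e-01,  1.43380910e+00,  2.15969187e-06,
        1.18135832e+00, -1.78479468e-01]), 'joint_velocities': array([ 2.81036698e-04, -3.47023213e-03, -1.60175632e-03,  5.36737048e-05,
        8.66989979e-04,  2.07237874e-03]), 'joint_torque': array([-4.96556004e-04, -4.40985775e+01, -1.77150446e+01,  6.35337713e-02,
        5.33763960e-02, -4.04062916e-05]), 'position': array([ 0.16774491, -0.60134216,  0.20612158]), 'tool_rot': array([ 9.90781756e-01,  1.35464036e-01,  4.37496847e-05, -1.00298499e-03]), 'ft_force': array([ 0.46146771,  0.02722464, -0.31098654]), 'moment': array([0.01801688, 0.00517592, 0.0494997 ]), 'grip_force': 0.0, 'grip_width': 0.08741520500388217}
```

View pics/scene0.png

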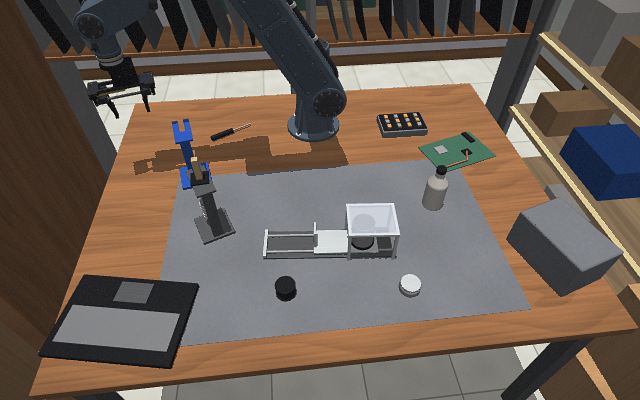

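View pics/side0.png

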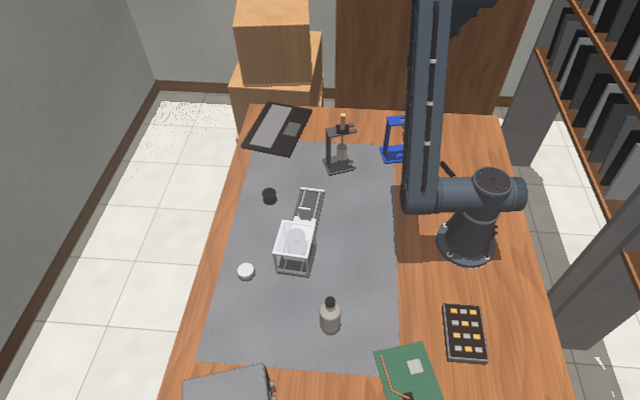

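Scene picture: the dark grey stand with the wooden brush handle is at (197,168) to (213,230), and the blue look-alike at (183,150). The station runs from (265,243) to (397,240), with its cover at (372,220). The bottle is at (435,190), the spool at (286,288) and the tin at (410,285). In the side picture the stand is at (340,150), the blue one at (395,140) and the cover at (295,240).

Candidates for the stand are dark grey (scene 210,200), which holds the wood-handled brush, and blue (183,150), which is excluded. I'll check the dark grey one in close crops.

```bash
cat > h.py <<'E'
import numpy as np,cv2
from rig import robot
from scipy.spatial.transform import Rotation as R
def ray(m,u,v):
    K=m["mtx"]; d=R.from_quat(m["attitude"]).apply([(u-K[0,2])/K[0,0],(v-K[1,2])/K[1,1],1]); return np.array(m["position"]),d
def atz(m,u,v,z):
    p,d=ray(m,u,v); return p+d*(z-p[2])/d[2]
def cloud(m,D,box):
    u0,v0,u1,v1=box; K=m["mtx"]; v,u=np.mgrid[v0:v1,u0:u1]; z=D[v0:v1,u0:u1]
    P=np.stack([(u-K[0,2])/K[0,0]*z,(v-K[1,2])/K[1,1]*z,z],-1).reshape(-1,3)[z.ravel()>0]
    return R.from_quat(m["attitude"]).apply(P)+m["position"]
def proj(m,P):
    K=m["mtx"]; c=R.from_quat(m["attitude"]).inv().apply(np.atleast_2d(P)-m["position"]); return (c[:,:2]/c[:,2:])*K[0,0]+K[:2,2]
E
python3 - <<'E'
from h import *
a=cv2.imread("pics/scene0.png"); b=cv2.imread("pics/side0.png")
c=cv2.resize(a[135:265,165:415],(800,416),interpolation=cv2.INTER_CUBIC)
cv2.imwrite("pics/c1.png",c)
l=cv2.resize(b[175:285,255:345],(450,550),interpolation=cv2.INTER_CUBIC); r=cv2.resize(b[95:205,300:370],(350,550),interpolation=cv2.INTER_CUBIC)
cv2.imwrite("pics/c2.png",np.hstack([l,r]))
E
```

```text
(no output)
```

View pics/c1.png

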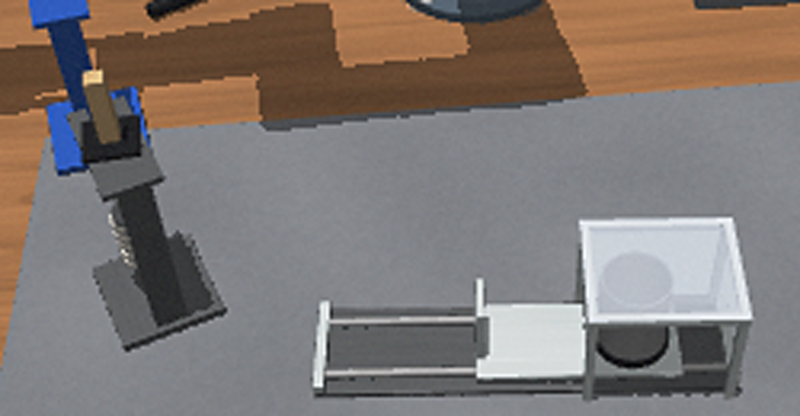

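View pics/c2.png

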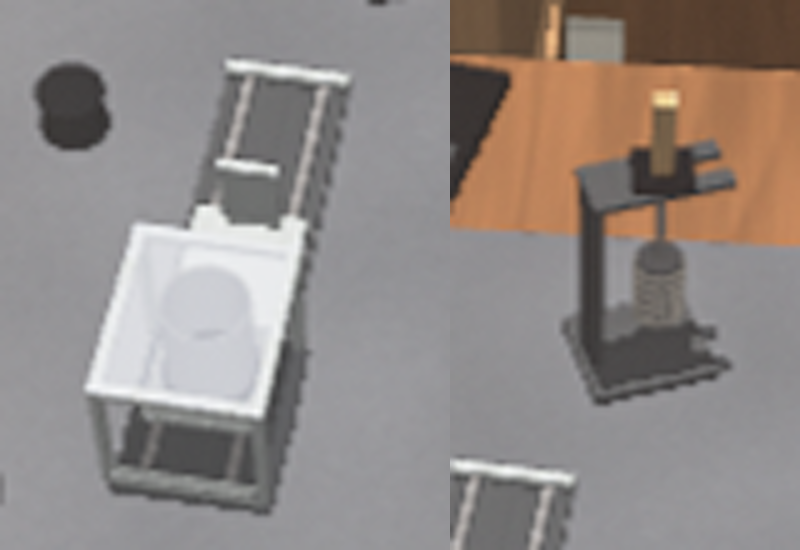

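Crops: the dark stand holds the brush, with wooden handle, black collar and bristle head, and its fork opens towards the robot. The tab is the bar at scene (315,223–245), and the cover top corners are clear in both crops.

```bash
python3 - <<'E'
from h import *
np.set_printoptions(precision=4,suppress=True)
ms,md=robot.camera_model("scene"),robot.camera_model("side")
S=lambda u,v:(u/3.2+165-.35,v/3.2+135-.35)
L=lambda u,v:(u/5+255-.4,v/5+175-.4)
Rr=lambda u,v:((u-450)/5+300-.4,v/5+95-.4)
def show(n,m,f,pts,z):
    P=np.array([atz(m,*f(*p),z) for p in pts]); print(n,P[:,:2].tolist() if 0 else P[:,:2].round(4).tolist(),"mean",P.mean(0)); return P
for n,m,f,c in(("scene",ms,S,[(580,220),(733,218),(751,320),(583,322)]),("side",md,L,[(135,226),(305,232),(265,415),(88,392)])):
    P=show("cover "+n,m,f,c,.117); print([np.linalg.norm(P[i]-P[i-1]).round(3) for i in range(4)])
show("tab s",ms,S,[(480,280),(485,345)],.08); show("tab d",md,L,[(216,162),(279,170)],.08)
show("handle s",ms,S,[(93,74)],.27); show("handle d",md,Rr,[(666,98)],.27)
show("endbar d",md,L,[(228,66),(350,75)],.04)
for n,m,box in(("scene",ms,(165,130,420,265)),("side",md,(250,95,375,285))):
    C=cloud(m,np.load(f"pics/{n}0.npy"),box)
    for nm,zc,t in(("fork195",.195,.004),("collar200",.2005,.003),("handletop",.27,.003),("cover117",.117,.003),("tab80",.08,.003),("plate18",.018,.003)):
        Q=C[abs(C[:,2]-zc)<t][:,:2]
        if len(Q)>4: print(n,nm,len(Q),Q.mean(0),cv2.minAreaRect(Q.astype(np.float32)))
for nm,(u,v) in dict(solvent=(441,172),spool=(286,281),tin=(410,280)).items(): print(nm,atz(ms,u,v,dict(solvent=.16,spool=.04,tin=.03)[nm]))
E
```

```text
cover scene [[0.5447, 0.0449], [0.5572, 0.1841], [0.6746, 0.1718], [0.6614, 0.0295]] mean [0.6094 0.1076 0.117 ]
[np.float64(0.118), np.float64(0.14), np.float64(0.118), np.float64(0.143)]
cover side [[0.6624, 0.0366], [0.5439, 0.0324], [0.5556, 0.182], [0.6731, 0.1737]] mean [0.6088 0.1062 0.117 ]
[np.float64(0.138), np.float64(0.119), np.float64(0.15), np.float64(0.118)]
tab s [[0.5749, -0.05], [0.6487, -0.053]] mean [ 0.6118 -0.0515  0.08  ]
tab d [[0.6189, -0.0538], [0.5719, -0.0499]] mean [ 0.5954 -0.0518  0.08  ]
handle s [[0.4751, -0.3644]] mean [ 0.4751 -0.3644  0.27  ]
handle d [[0.4756, -0.363]] mean [ 0.4756 -0.363   0.27  ]
endbar d [[0.6275, -0.1825], [0.5307, -0.1806]] mean [ 0.5791 -0.1816  0.04  ]
scene fork195 599 [ 0.4193 -0.3859] ((0.3864508867263794, -0.3966878354549408), (0.32734495401382446, 0.0592859610915184), 19.109254837036133)
scene collar200 158 [ 0.4758 -0.3659] ((0.3917105793952942, -0.3911036550998688), (0.27345049381256104, 0.057875387370586395), 16.850492477416992)
scene handletop 21 [ 0.4784 -0.3642] ((0.4770231246948242, -0.36559420824050903), (0.01
[... 729 characters left out ...]
 0.061558064073324203), 24.229530334472656)
side handletop 14 [ 0.4794 -0.3624] ((0.47864723205566406, -0.36239761114120483), (0.01514307502657175, 0.019975800067186356), 2.6570000648498535)
side cover117 937 [0.6098 0.1069] ((0.5769358277320862, -0.0965501070022583), (0.5649198293685913, 0.1258508712053299), 80.26681518554688)
side tab80 42 [ 0.5681 -0.0866] ((0.5660990476608276, -0.09247508645057678), (0.5503810048103333, 0.11328881233930588), 79.58724212646484)
side plate18 1674 [ 0.7468 -0.4587] ((0.6404892206192017, -0.29576462507247925), (0.4187719225883484, 0.971701979637146), 11.227664947509766)
solvent [0.4878 0.3391 0.16  ]
spool [ 0.7383 -0.144   0.04  ]
tin [0.7653 0.1917 0.03  ]
```

```bash
cat >> h.py <<'E'
np.set_printoptions(precision=4,suppress=True)
SY=np.radians(-4.8); SO=np.array([.6007,.0073]); FS=np.array([.4785,-.364]); FY=np.radians(23.6)
def rot(a): return np.array([[np.cos(a),-np.sin(a)],[np.sin(a),np.cos(a)]])
def st(x,y): return SO+rot(SY)@[x,y]      # station -> world
def fk(x,y): return FS+rot(FY)@[x,y]      # stand -> world
def pose():
    o=robot.get_obs(); M=R.from_quat(o["tool_rot"]); return o,np.array(o["position"]),M,np.degrees(np.arctan2(*M.as_matrix()[1::-1,0]))
def go(xy,z,yaw=None,p=None,M=None):
    o,p0,M0,y0=pose(); p=p0 if p is None else p
    s=M0.inv().apply(np.array([*xy,z])-p)/.2
    t=0 if yaw is None else -((yaw-y0+180)%360-180)/180
    print("at",p,"yaw %.1f"%y0,"-> shift",s.round(3),"turn %.3f"%t,"rows>=%.1f"%max(np.linalg.norm(s)*.2/.0417,abs(t)*180/7.16)); return s,t
E
python3 - <<'E'
from h import *
a=cv2.imread("pics/scene0.png").astype(int); d=np.load("pics/scene0.npy"); m=robot.camera_model("scene")
mask=(a[:,:,0]>100)&(a[:,:,2]<60)&(a[:,:,1]<110); mask[:, 240:]=0
C=cloud(m,np.where(mask,d,0).astype(np.float32),(0,0,640,400)); C=C[C[:,2]>-.01]
print(len(C),C.min(0),C.max(0)); T=C[C[:,2]>.17]; print("blue top",T.min(0),T.max(0),T.mean(0))
print(st(0,-.033),st(0,-.1865),fk(-.09,0)); go(st(0,-.033),.4,85.2)
E
```

```text
485 [ 0.1789 -0.4988  0.0025] [ 0.5041 -0.3836  0.2016]
blue top [ 0.1789 -0.4801  0.1893] [ 0.5041 -0.387   0.2016] [ 0.2552 -0.4411  0.1941]
[ 0.5979 -0.0256] [ 0.5851 -0.1785] [ 0.396 -0.4  ]
at [ 0.1677 -0.6013  0.2061] yaw 15.6 -> shift [ 2.845 -2.198 -0.964] turn -0.387 rows>=17.9
```

Request:
move_arm --motion "1 0 0 -0.33 0; 1 0 0 -0.66 0; 1 0 0 -1 0; 1 0 0 -1 0; -1 0 0 -1 0; -1 0 0 -1 0; -1 0 0 -1 0" --newtons 20

```text
time: 0.68
position: [0.168, -0.6029, 0.4096]
tool_rot: [0.991, 0.136, -0.0, 0.003]
ft_force: [-0.1, 0.5, -0.7]
grip_width: 0.0741
grip_force: 0.0
```

Request:
move_arm --motion "-1 0.95 -0.73 0 0; -1 0.95 -0.73 0 0; -1 0.95 -0.73 0 0; -1 0.95 -0.73 0 0; -1 0.95 -0.73 0 0; -1 0.95 -0.73 0 0; -1 0.95 -0.73 0 0"

```text
time: 1.27
position: [0.314, -0.4041, 0.4052]
tool_rot: [0.99, 0.139, 0.0, -0.003]
ft_force: [-1.3, -0.4, -0.2]
grip_width: 0.0282
grip_force: 0.0
```

Request:
move_arm --motion "-1 0.95 -0.73 0 0; -1 0.95 -0.73 0 0; -1 0.95 -0.73 0 0; -1 0.95 -0.73 0 0; -1 0.95 -0.73 0 0; -1 0.95 -0.73 0 0; -1 0.95 -0.73 0 0"

```text
time: 1.85
position: [0.4572, -0.214, 0.405]
tool_rot: [0.99, 0.139, -0.0, -0.003]
ft_force: [0.1, 0.2, 0.6]
grip_width: 0.0005
grip_force: 0.0
```

Request:
move_arm --motion "-1 0.94 -0.73 0 -0.387; -1 0.94 -0.73 0 -0.387; -1 0.94 -0.73 0 -0.387; -1 0.94 -0.73 0 -0.387; -1 0.94 -0.73 0 -0.387; -1 0.94 -0.73 0 -0.387; -1 0.94 -0.73 0 -0.387; -1 0.94 -0.73 0 -0.387; -1 0.94 -0.73 0 -0.387; -1 0.94 -0.73 0 -0.387; -1 0.94 -0.73 0 -0.387; -1 0.94 -0.73 0 -0.387"

```text
time: 2.85
position: [0.5969, -0.0285, 0.4053]
tool_rot: [0.737, 0.676, -0.001, -0.001]
ft_force: [0.4, -0.2, -0.9]
grip_width: 0.0004
grip_force: 0.0
```

```bash
python3 - <<'E'
from h import *
go(st(0,-.033),.20,85.2)
p,d=robot.camera("wrist"); cv2.imwrite("pics/w1.png",p[:,:,::-1]); print(robot.camera_model("wrist"))
m=robot.camera_model("wrist"); print(proj(m,[[*st(0,-.059),.08],[*st(-.0225,-.059),.08],[*st(.0225,-.059),.08]]))
E
```

```text
at [ 0.5969 -0.0285  0.4053] yaw 85.0 -> shift [0.015 0.007 1.027] turn -0.001 rows>=4.9
{'mtx': array([[337.9415,   0.    , 320.109 ],
       [  0.    , 337.9415, 201.7946],
       [  0.    ,   0.    ,   1.    ]]), 'position': array([0.6047, 0.0428, 0.5845]), 'attitude': array([ 0.9903, -0.0423, -0.0073,  0.1325])}
[[320.6511 174.4833]
 [305.7932 174.5028]
 [335.5139 174.4637]]
```

View pics/w1.png

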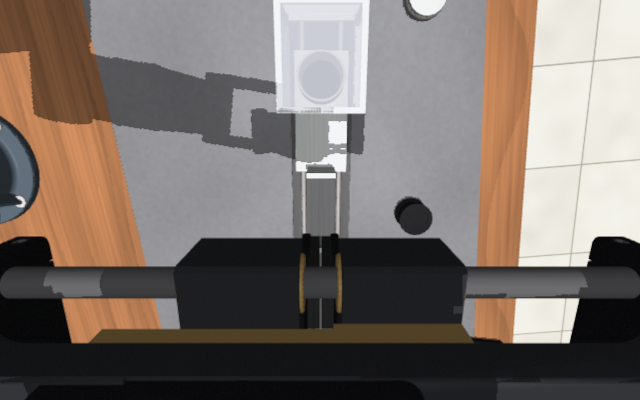

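Wrist picture: the tab top is at (321,176), within 2 px of my estimate, and the cover lies beyond it at (320,60). Next I descend behind the tab.

Request:
move_arm --motion "-1 0.015 0.007 0.9 0; -1 0.015 0.007 0.9 0; -1 0.015 0.007 0.9 0; -1 0.015 0.007 0.9 0; -1 0.015 0.007 0.9 0; -1 0.015 0.007 0.9 0"

```text
time: 3.4
position: [0.5953, -0.0244, 0.2217]
tool_rot: [0.737, 0.676, -0.003, -0.005]
ft_force: [0.1, 0.4, 0.1]
grip_width: 0.0003
grip_force: 0.0
```

Request:
move_arm --motion "-1 0 0 0.2 0; -1 0 0 0.4 0; -1 0 0 0.6 0; -1 0 0 0.8 0; -1 0 0 0.85 0; -1 0 0 0.85 0"

```text
time: 3.9
position: [0.5977, -0.0248, 0.0551]
tool_rot: [0.736, 0.677, -0.001, -0.002]
ft_force: [-0.3, 1.0, 0.2]
grip_width: 0.0003
grip_force: 0.0
```

```bash
python3 - <<'E'
from h import *
go(st(0,-.15),.053,85.2);go(st(0,-.1865),.053,85.2); print(robot.get_obs()["ft_force"])
E
```

```text
at [ 0.5977 -0.0248  0.0551] yaw 85.2 -> shift [-0.589  0.002  0.01 ] turn -0.000 rows>=2.8
at [ 0.5977 -0.0248  0.0551] yaw 85.2 -> shift [-0.771  0.002  0.01 ] turn -0.000 rows>=3.7
[-0.2562  0.9807  0.2171]
```

Push slowly to about 10 mm short of the stop, then creep.

Request:
move_arm --motion "-1 -0.06 0 0 0; -1 -0.12 0 0 0; -1 -0.18 0 0 0; -1 -0.24 0 0 0; -1 -0.31 0 0 0; -1 -0.38 0 0 0; -1 -0.45 0 0 0; -1 -0.52 0 0 0; -1 -0.59 0 0 0; -1 -0.65 0 0 0; -1 -0.7 0 0 0; -1 -0.7 0 0 0"

```text
time: 4.9
position: [0.5871, -0.1675, 0.0568]
tool_rot: [0.736, 0.677, -0.001, 0.001]
ft_force: [-0.6, -0.2, 0.7]
grip_width: 0.0005
grip_force: 0.0
```

Request:
move_arm --motion "-1 -0.01 0 0 0; -1 -0.02 0 0 0; -1 -0.03 0 0 0; -1 -0.04 0 0 0; -1 -0.04 0 0 0; -1 -0.04 0 0 0"

```text
time: 5.4
position: [0.586, -0.1715, 0.0566]
tool_rot: [0.736, 0.677, -0.0, -0.001]
ft_force: [-0.5, 2.4, -1.0]
grip_width: 0.0005
grip_force: 1.0
```

Request:
move_arm --motion "-1 -0.01 0 0 0; -1 -0.02 0 0 0; -1 -0.02 0 0 0; -1 -0.02 0 0 0"

```text
time: 5.73
position: [0.5857, -0.1755, 0.0567]
tool_rot: [0.736, 0.677, -0.0, -0.001]
ft_force: [-0.6, 4.9, -2.2]
grip_width: 0.0006
grip_force: 2.1
```

Request:
move_arm --motion "-1 -0.01 0 0 0; -1 -0.02 0 0 0; -1 -0.02 0 0 0; -1 -0.02 0 0 0"

```text
time: 6.07
position: [0.5857, -0.1756, 0.0567]
tool_rot: [0.737, 0.676, 0.002, -0.003]
ft_force: [2.5, 13.8, -0.3]
grip_width: 0.0003
grip_force: 7.0
```

Request:
move_arm --motion "-1 -0.01 0 0 0; -1 -0.015 0 0 0; -1 -0.015 0 0 0; -1 -0.015 0 0 0"

```text
time: 6.4
position: [0.5856, -0.1757, 0.0567]
tool_rot: [0.737, 0.676, 0.004, -0.005]
ft_force: [3.3, 21.1, 0.4]
grip_width: 0.0004
grip_force: 10.5
```

At the stop: force climbs to 21 N with no motion. Back off and rise.

Request:
move_arm --motion "-1 0.03 0 0 0; -1 0.08 0 0 0; -1 0.12 0 0 0; -1 0.12 0 0 0; -1 0.12 0 -0.2 0; -1 0.12 0 -0.4 0; -1 0.12 0 -0.6 0; -1 0.12 0 -0.8 0; -1 0.12 0 -0.9 0; 1 0.12 0 -0.9 0"

```text
time: 7.23
position: [0.5916, -0.162, 0.244]
tool_rot: [0.736, 0.677, 0.002, 0.007]
ft_force: [1.0, -0.4, 0.5]
grip_width: 0.0025
grip_force: 0.0
```

```bash
python3 - <<'E'
from h import *
for n in("scene","side"):
    p,d=robot.camera(n); cv2.imwrite(f"pics/{n}1.png",p[:,:,::-1]); np.save(f"pics/{n}1.npy",d); m=robot.camera_model(n)
    print(n,proj(m,[[*st(0,-.2),.08],[*st(0,-.06),.103]]))
a=cv2.imread("pics/side1.png"); b=cv2.imread("pics/scene1.png")
cv2.imwrite("pics/c3.png",np.hstack([cv2.resize(a[165:285,250:350],(400,480),interpolation=cv2.INTER_CUBIC),cv2.resize(b[190:290,240:323],(398,480),interpolation=cv2.INTER_CUBIC)]))
go(fk(-0.,0),.37,23.6); go(fk(-0.,0),.37,113.6); print(robot.get_obs()["q"])
E
```

```text
scene [[265.7319 228.6409]
 [314.4302 222.6001]]
side [[311.1178 179.8259]
 [303.7583 203.7101]]
at [ 0.5881 -0.1603  0.2382] yaw 85.2 -> shift [-1.062 -0.459 -0.658] turn 0.342 rows>=8.6
at [ 0.5881 -0.1603  0.2382] yaw 85.2 -> shift [-1.062 -0.459 -0.658] turn -0.158 rows>=6.4
[-0.4488  0.4724  1.4397 -0.0009  1.2264 -0.3648]
```

View pics/c3.png

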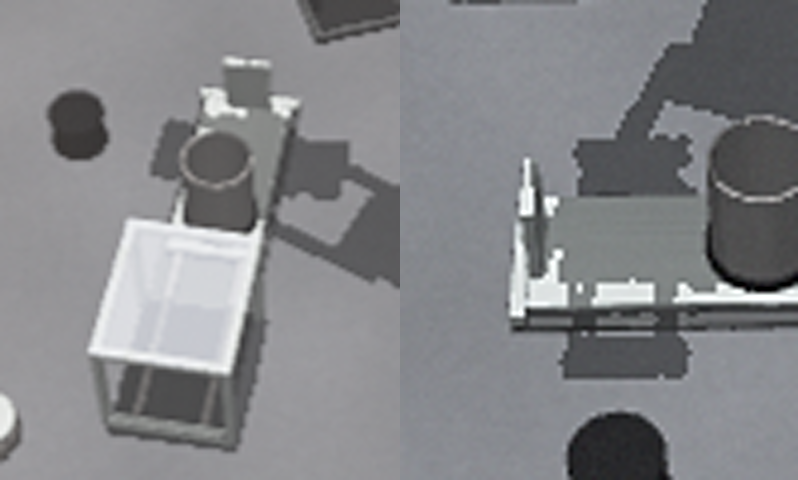

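Carriage is out against its end bar in both views; the rim centre is at side (303.9,204.1) and scene (315,222.9), where I predicted it. Now to the brush.

Request:
move_arm --motion "1 0 0 -0.35 0; 1 0 0 -0.68 0; 1 -0.2 -0.08 -0.68 -0.03; 1 -0.4 -0.16 -0.68 -0.06; 1 -0.55 -0.23 -0.68 -0.09; 1 -0.55 -0.23 -0.68 -0.12; 1 -0.55 -0.23 -0.68 -0.158; 1 -0.55 -0.23 -0.68 -0.158"

```text
time: 8.0
position: [0.5314, -0.2664, 0.3707]
tool_rot: [0.547, 0.837, -0.0, -0.002]
ft_force: [0.2, -0.2, 0.2]
grip_width: 0.0601
grip_force: 0.0
```

```bash
python3 - <<'E'
from h import *
ms,md=robot.camera_model("scene"),robot.camera_model("side")
print(atz(md,303.9,204.1,.103),atz(ms,315.1,222.9,.103),st(0,-.06))
p=pose(); m=robot.camera_model("wrist"); I,D=robot.camera("wrist"); C=cloud(m,D,(0,0,640,400))
near=np.linalg.norm(C[:,:2]-FS,axis=1)
Q=C[(near<.04)&(abs(C[:,2]-.27)<.008)]; print(len(Q),Q.mean(0) if len(Q) else 0, cv2.minAreaRect(Q[:,:2].astype(np.float32)) if len(Q)>4 else 0)
Q=C[(near<.06)&(abs(C[:,2]-.199)<.006)]; print(len(Q), cv2.minAreaRect(Q[:,:2].astype(np.float32)) if len(Q)>4 else 0)
print(proj(m,[*FS,.27])); cv2.imwrite("pics/w2.png",I[:,:,::-1]); go(FS,.37,113.6)
E
```

```text
[ 0.595  -0.0507  0.103 ] [ 0.597  -0.0507  0.103 ] [ 0.5957 -0.0525]
76 [ 0.4703 -0.3579  0.2688] ((0.46972331404685974, -0.3587324321269989), (0.009786919690668583, 0.005434243008494377), 61.321231842041016)
3174 ((0.4799753725528717, -0.36122965812683105), (0.11489236354827881, 0.05826510116457939), 21.392955780029297)
[[222.9886 269.444 ]]
at [ 0.5318 -0.2655  0.3707] yaw 113.4 -> shift [-0.346 -0.44   0.003] turn -0.001 rows>=2.7
```

```bash
python3 - <<'E'
import cv2
a=cv2.imread("pics/w2.png"); cv2.imwrite("pics/c4.png",cv2.resize(a[200:400,130:390],(780,600),interpolation=cv2.INTER_CUBIC))
E
```

```text
(no output)
```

View pics/c4.png

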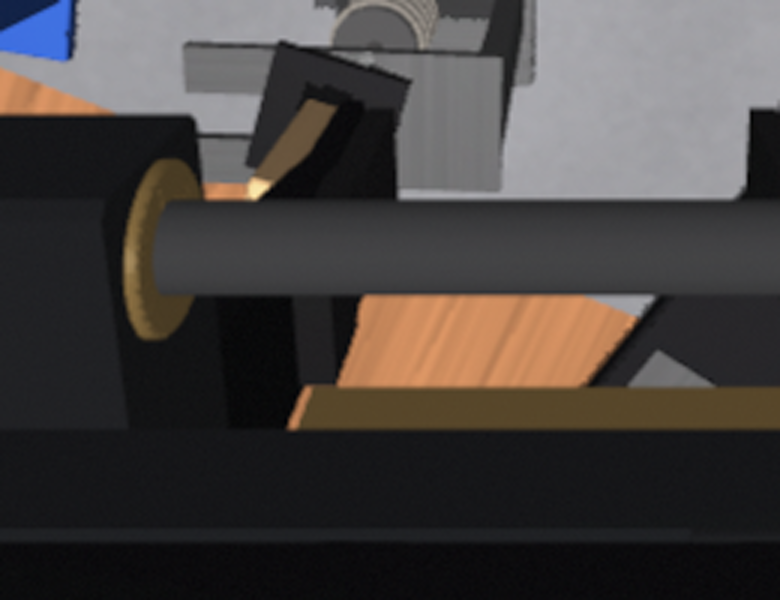

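Crop: the collar corners are at (282,42), (410,80) and (247,165), so the brush is turned about 16° against the fork. The handle top corner shows at (258,183). I'll compute its yaw.

```bash
python3 - <<'E'
from h import *
m=robot.camera_model("wrist"); f=lambda u,v,z:atz(m,u/3+130-.33,v/3+200-.33,z)
A,B,C=[f(*p,.2) for p in((282,42),(410,80),(247,165))]
for n,v in(("AB",B-A),("AC",C-A)): print(n,np.linalg.norm(v),np.degrees(np.arctan2(v[1],v[0])))
print("collar centre",(B+C)/2,"alt",A+(B-A)/2+(C-A)/2)
P=[f(*p,.195) for p in((183,43),(503,57),(500,190))]; v=P[1]-P[0]; print("fork",P,np.linalg.norm(v),np.degrees(np.arctan2(v[1],v[0])))
v=P[2]-P[1]; print(np.linalg.norm(v),np.degrees(np.arctan2(v[1],v[0])))
print("handle corner",f(258,183,.27))
# seat from fork: back-left corner at (+64,+27) etc
a=np.arctan2(*(P[1]-P[0])[1::-1]); back=(P[1]+P[2])/2; print("seat",back[:2]-rot(a)@[.064,0], (P[0][:2]+rot(a)@[.053,-.027]))
E
```

```text
AB 0.047857870892368856 5.925350594699544
AC 0.05080335117507382 -85.62422708073831
collar centre [ 0.4766 -0.3636  0.2   ] alt [ 0.4766 -0.3636  0.2   ]
fork [array([ 0.417 , -0.3576,  0.195 ]), array([ 0.5265, -0.3158,  0.195 ]), array([ 0.5458, -0.3654,  0.195 ])] 0.11727494562676787 20.906954192071197
0.05321131820069314 -68.74964749210646
handle corner [ 0.4697 -0.3574  0.27  ]
seat [ 0.4764 -0.3634] [ 0.4761 -0.3639]
```

```bash
sed -i 's/^SY=.*/SY=np.radians(-4.8); BK=np.array([.596,-.0507]); SO=np.array([.6010,.0090]); FS=np.array([.4765,-.3636]); FY=np.radians(21.2)/' h.py; python3 -c "
from h import *
go(FS,.37,95.2)"
```

```text
at [ 0.5318 -0.2655  0.3707] yaw 113.4 -> shift [-0.34  -0.449  0.003] turn 0.101 rows>=2.7
```

Request:
move_arm --motion "1 -0.17 -0.22 0 0.03; 1 -0.34 -0.449 0 0.06; 1 -0.34 -0.449 0 0.101; 1 -0.34 -0.449 0 0.101; 1 -0.34 -0.449 0 0.101; 1 -0.34 -0.449 0 0.101"

```text
time: 8.55
position: [0.4781, -0.3624, 0.3718]
tool_rot: [0.672, 0.74, 0.0, -0.001]
ft_force: [0.4, -0.0, -0.5]
grip_width: 0.0865
grip_force: 0.0
```

```bash
python3 - <<'E'
from h import *
go(FS,.224,95.2); m=robot.camera_model("wrist"); I,D=robot.camera("wrist"); cv2.imwrite("pics/w3.png",I[:,:,::-1])
C=cloud(m,D,(0,0,640,400)); Q=C[(np.linalg.norm(C[:,:2]-FS,axis=1)<.03)&(abs(C[:,2]-.27)<.006)]
print(len(Q),Q.mean(0) if len(Q) else 0, cv2.minAreaRect(Q[:,:2].astype(np.float32)) if len(Q)>4 else 0); print(proj(m,[*FS,.27]), robot.get_obs()["grip_width"])
E
```

```text
at [ 0.4781 -0.3624  0.3718] yaw 95.5 -> shift [-0.007 -0.008  0.739] turn 0.002 rows>=3.5
437 [ 0.4763 -0.3638  0.2708] ((0.4763604998588562, -0.36425983905792236), (0.01731855422258377, 0.017634209245443344), 5.159256935119629)
[[317.2585 197.5942]] 0.08641255437646497
```

The handle top measures 17.3 x 17.6 mm at (0.4763,-0.364), z 0.271, yaw 5.2°, matching the description. Descend and grip.

Request:
move_arm --motion "1 -0.007 -0.008 0.15 0; 1 -0.007 -0.008 0.3 0; 1 -0.007 -0.008 0.45 0; 1 -0.007 -0.008 0.6 0; 1 -0.007 -0.008 0.735 0; 1 -0.007 -0.008 0.735 0; 1 -0.007 -0.008 0.735 0"

```text
time: 9.18
position: [0.4766, -0.363, 0.225]
tool_rot: [0.672, 0.741, 0.0, -0.002]
ft_force: [0.4, -0.6, 0.1]
grip_width: 0.0869
grip_force: 0.0
```

```bash
python3 -c "
from h import *
go(FS,.224,95.2); print(robot.get_obs()['ft_force'])"
```

```text
at [ 0.4766 -0.363   0.225 ] yaw 95.6 -> shift [-0.003 -0.001  0.005] turn 0.002 rows>=0.1
[ 0.4013 -0.6372  0.1236]
```

Request:
move_arm --motion "-1 0 0 0 0; -1 0 0 0 0; -1 0 0 0 0; -1 0 0 0 0; -1 0 0 0 0; -1 0 0 0 0; -1 0 0 0 0; -1 0 0 0 0; -1 0 0 0 0; -1 0 0 0 0" --newtons 30

```text
time: 10.02
position: [0.4764, -0.365, 0.226]
tool_rot: [0.672, 0.74, 0.0, -0.0]
ft_force: [0.3, -0.3, 0.4]
grip_width: 0.0283
grip_force: 0.0
```

```bash
python3 - <<'E'
from h import *
o,p,M,y=pose(); print(p,y,o["grip_width"],o["grip_force"],o["ft_force"])
d=rot(FY)@[-.11,0]; print("slide",d); go(p[:2]+d,p[2]+.012)
E
```

```text
[ 0.4764 -0.365   0.226 ] 95.48642750123544 0.028260589758261987 0.0 [ 0.2928 -0.3077  0.4424]
slide [-0.1026 -0.0398]
at [ 0.4764 -0.365   0.226 ] yaw 95.5 -> shift [-0.149 -0.529 -0.06 ] turn 0.000 rows>=2.7
```

Request:
move_arm --motion "-1 0 0 0 0; -1 0 0 0 0; -1 0 0 0 0; -1 0 0 0 0; -1 0 0 0 0"

```text
time: 10.43
position: [0.4763, -0.3649, 0.2259]
tool_rot: [0.672, 0.74, 0.0, -0.0]
ft_force: [-0.9, -0.0, -1.5]
grip_width: 0.018
grip_force: 30.0
```

Request:
move_arm --motion "-1 0 0 -0.03 0; -1 0 0 -0.06 0; -1 0 0 -0.06 0; -1 0 0 -0.06 0"

```text
time: 10.77
position: [0.4768, -0.3653, 0.2389]
tool_rot: [0.672, 0.74, -0.0, 0.001]
ft_force: [-0.1, 0.9, -1.4]
grip_width: 0.0181
grip_force: 30.0
```

```bash
python3 - <<'E'
from h import *
o,p,M,y=pose(); print(p,y,o["grip_width"],o["grip_force"],o["ft_force"])
I,D=robot.camera("side"); cv2.imwrite("pics/side2.png",I[:,:,::-1]); cv2.imwrite("pics/c5.png",cv2.resize(I[80:190,290:410,::-1],(600,550),interpolation=cv2.INTER_CUBIC))
E
```

```text
[ 0.4768 -0.3653  0.2389] 95.4947819723603 0.01805244304730139 29.96972083579749 [-0.103   0.924  -1.4164]
```

View pics/c5.png

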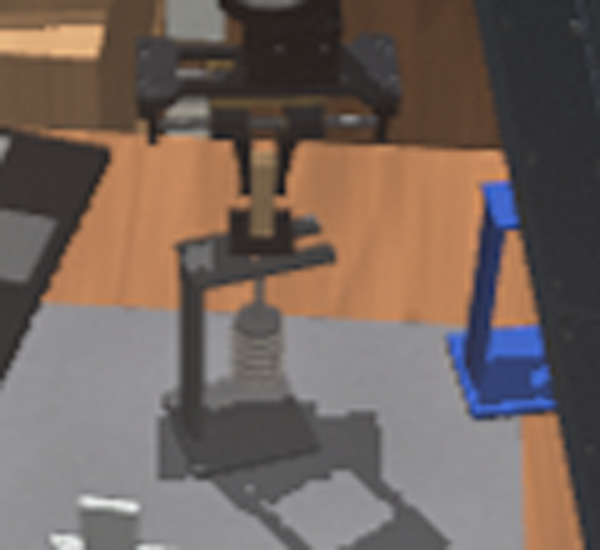

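Brush is held by the handle and upright, with the collar lifted off the fork. Slide it out along the slot, then lift.

Request:
move_arm --motion "-1 -0.02 -0.07 0 0; -1 -0.045 -0.16 0 0; -1 -0.07 -0.25 0 0; -1 -0.095 -0.34 0 0; -1 -0.12 -0.43 0 0; -1 -0.149 -0.529 0 0; -1 -0.149 -0.529 0 0; -1 -0.149 -0.529 -0.15 0; -1 -0.149 -0.529 -0.35 0; -1 -0.149 -0.529 -0.55 0; -1 -0.149 -0.529 -0.6 0; -1 -0.149 -0.529 -0.6 0"

```text
time: 11.82
position: [0.3749, -0.4066, 0.3622]
tool_rot: [0.672, 0.74, -0.001, 0.004]
ft_force: [-0.9, -0.7, -1.3]
grip_width: 0.0177
grip_force: 30.0
```

```bash
python3 - <<'E'
from h import *
o,p,M,y=pose(); print(p,y,o["grip_width"],o["grip_force"],o["ft_force"])
go(p[:2],.42);go(BK,.42)
E
```

```text
[ 0.3749 -0.4066  0.3622] 95.49077723698142 0.017658791280298507 29.969675936736166 [-0.8648 -0.7428 -1.2742]
at [ 0.3749 -0.4066  0.3622] yaw 95.5 -> shift [-0.002  0.001 -0.289] turn 0.000 rows>=1.4
at [ 0.3749 -0.4066  0.3622] yaw 95.5 -> shift [ 1.663  1.272 -0.298] turn 0.000 rows>=10.1
```

Request:
move_arm --motion "-1 0 0 -0.15 0; -1 0 0 -0.29 0; -1 0.12 0.09 -0.29 0; -1 0.25 0.19 -0.29 0; -1 0.4 0.31 -0.29 0; -1 0.55 0.42 -0.29 0; -1 0.7 0.54 -0.29 0; -1 0.83 0.636 -0.29 0; -1 0.83 0.636 -0.29 0; -1 0.83 0.636 -0.29 0"

```text
time: 12.65
position: [0.4844, -0.2252, 0.4136]
tool_rot: [0.671, 0.741, -0.0, -0.002]
ft_force: [0.1, -0.5, -1.6]
grip_width: 0.0181
grip_force: 30.0
```

Request:
move_arm --motion "-1 0.12 0.09 0 0; -1 0.25 0.19 0 0; -1 0.4 0.31 0 0; -1 0.55 0.42 0 0; -1 0.7 0.54 0 0; -1 0.8 0.61 0 0; -1 0.83 0.636 0 0; -1 0.83 0.636 0 0; -1 0.83 0.636 0 0; -1 0.83 0.636 0 0; -1 0.83 0.636 0 0; -1 0.83 0.636 0 0"

```text
time: 13.65
position: [0.5949, -0.0514, 0.4161]
tool_rot: [0.673, 0.739, -0.0, 0.0]
ft_force: [0.3, 0.0, -1.0]
grip_width: 0.0177
grip_force: 30.0
```

```bash
python3 - <<'E'
from h import *
o,p,M,y=pose(); print(o["grip_width"],o["ft_force"]); go(BK,.31)
for n in("scene","side"):
    I,D=robot.camera(n); cv2.imwrite(f"pics/{n}3.png",I[:,:,::-1]); np.save(f"pics/{n}3.npy",D)
    print(n,proj(robot.camera_model(n),[[*p[:2],p[2]-.181],[*BK,.103]]))
a=cv2.imread("pics/side3.png");b=cv2.imread("pics/scene3.png")
cv2.imwrite("pics/c6.png",np.hstack([cv2.resize(a[130:240,265:345],(400,550),interpolation=cv2.INTER_CUBIC),cv2.resize(b[140:250,275:355],(400,550),interpolation=cv2.INTER_CUBIC)]))
E
```

```text
0.01774183561442257 [ 0.2642  0.0058 -0.9612]
at [ 0.5949 -0.0514  0.4161] yaw 95.4 -> shift [0.003 0.006 0.531] turn 0.000 rows>=2.5
scene [[314.3532 189.6346]
 [315.0695 222.6345]]
side [[302.2656 179.3859]
 [303.6142 204.0862]]
```

View pics/c6.png

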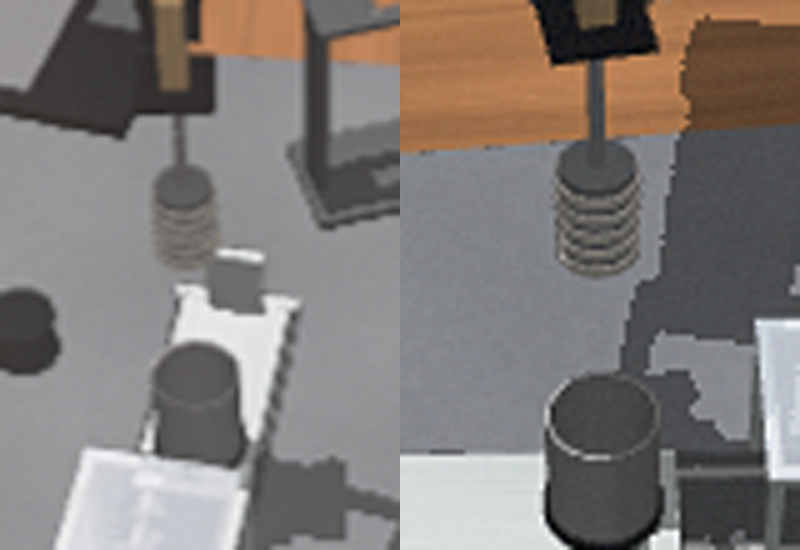

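Brush hangs straight below the gripper. The head axis and rim line up to about 1 mm (rim scene (315.3,222.6), head (314.1), side agrees). Descend into the mouth.

Request:
move_arm --motion "-1 0.003 0.004 0.15 0; -1 0.003 0.004 0.3 0; -1 0.003 0.004 0.42 0; -1 0.003 0.004 0.5 0; -1 0.003 0.004 0.55 0; -1 0.003 0.004 0.6 0; -1 0.003 0.004 0.66 0; -1 0.003 0.004 0.72 0; -1 0.003 0.004 0.72 0; -1 0.003 0.004 0.72 0"

```text
time: 14.58
position: [0.5964, -0.0494, 0.2723]
tool_rot: [0.672, 0.74, 0.0, 0.0]
ft_force: [0.0, 1.1, -0.8]
grip_width: 0.0178
grip_force: 30.0
```

```bash
python3 - <<'E'
from h import *
o=pose()[0]; print(o["grip_width"],o["ft_force"],o["moment"]); go(BK,.2045)
E
```

```text
0.017790397737915218 [ 0.0483  1.1105 -0.7883] [-0.0078 -0.0994  0.0166]
at [ 0.5964 -0.0494  0.2723] yaw 95.5 -> shift [-0.006 -0.002  0.339] turn 0.000 rows>=1.6
```

Request:
move_arm --motion "-1 -0.003 0 0.06 0; -1 -0.003 0 0.12 0; -1 -0.003 0 0.18 0; -1 -0.003 0 0.23 0; -1 -0.003 0 0.28 0; -1 -0.003 0 0.31 0; -1 -0.003 0 0.325 0; -1 -0.003 0 0.325 0; -1 -0.003 0 0.325 0"

```text
time: 15.33
position: [0.5966, -0.0499, 0.2074]
tool_rot: [0.672, 0.74, 0.0, 0.0]
ft_force: [-0.6, 0.7, -0.6]
grip_width: 0.0178
grip_force: 30.0
```

Request:
move_arm --motion "-1 0 0 0.005 0; -1 0 0 0.01 0; -1 0 0 0.01 0; -1 0 0 0.01 0"

```text
time: 15.67
position: [0.5963, -0.0499, 0.2053]
tool_rot: [0.672, 0.74, 0.0, 0.0]
ft_force: [0.6, -0.8, -0.9]
grip_width: 0.0176
grip_force: 30.0
```

Request:
move_arm --motion "-1 0 0 0.005 0; -1 0 0 0.01 0; -1 0 0 0.01 0; -1 0 0 0.01 0"

```text
time: 16.0
position: [0.5966, -0.05, 0.2038]
tool_rot: [0.672, 0.74, 0.0, 0.001]
ft_force: [-0.5, 1.0, 4.4]
grip_width: 0.0177
grip_force: 30.0
```

Bottom touched at about 5 N. Strokes two and three follow.

Request:
move_arm --motion "-1 0 0 -0.1 0; -1 0 0 -0.2 0; -1 0 0 -0.3 0; -1 0 0 -0.36 0; -1 0 0 -0.39 0; -1 0 0 -0.39 0; -1 0 0 -0.39 0; -1 0 0 -0.39 0"

```text
time: 16.67
position: [0.5953, -0.0496, 0.2796]
tool_rot: [0.672, 0.74, -0.001, -0.001]
ft_force: [-0.3, -0.4, -0.8]
grip_width: 0.0179
grip_force: 30.0
```

Request:
move_arm --motion "-1 0 0 0.08 0; -1 0 0 0.16 0; -1 0 0 0.24 0; -1 0 0 0.3 0; -1 0 0 0.34 0; -1 0 0 0.37 0; -1 0 0 0.38 0; -1 0 0 0.385 0; -1 0 0 0.39 0; -1 0 0 0.39 0; -1 0 0 0.39 0"

```text
time: 17.58
position: [0.5967, -0.05, 0.2038]
tool_rot: [0.672, 0.74, 0.0, 0.001]
ft_force: [-0.2, 0.2, 0.5]
grip_width: 0.0179
grip_force: 30.0
```

Request:
move_arm --motion "-1 0 0 -0.1 0; -1 0 0 -0.2 0; -1 0 0 -0.3 0; -1 0 0 -0.36 0; -1 0 0 -0.39 0; -1 0 0 -0.39 0; -1 0 0 -0.39 0; -1 0 0 -0.39 0"

```text
time: 18.25
position: [0.5954, -0.0496, 0.2799]
tool_rot: [0.672, 0.74, -0.0, -0.001]
ft_force: [-0.1, -0.5, -0.6]
grip_width: 0.0177
grip_force: 30.0
```

Request:
move_arm --motion "-1 0 0 0.08 0; -1 0 0 0.16 0; -1 0 0 0.24 0; -1 0 0 0.3 0; -1 0 0 0.34 0; -1 0 0 0.37 0; -1 0 0 0.38 0; -1 0 0 0.385 0; -1 0 0 0.39 0; -1 0 0 0.39 0; -1 0 0 0.39 0"

```text
time: 19.17
position: [0.5967, -0.05, 0.2038]
tool_rot: [0.672, 0.74, 0.0, 0.001]
ft_force: [-0.1, 0.2, -0.6]
grip_width: 0.0176
grip_force: 30.0
```

Request:
move_arm --motion "-1 0 0 0.003 0; -1 0 0 0.005 0; -1 0 0 0.005 0; -1 0 0 0.005 0"

```text
time: 19.5
position: [0.597, -0.0501, 0.2037]
tool_rot: [0.672, 0.74, 0.001, 0.001]
ft_force: [-1.3, 0.0, 5.4]
grip_width: 0.0181
grip_force: 30.0
```

Request:
move_arm --motion "-1 0 0 -0.1 0; -1 0 0 -0.25 0; -1 0 0 -0.42 0; -1 0 0 -0.6 0; -1 0 0 -0.78 0; -1 0 0 -0.92 0; -1 0 0 -1 0; -1 0 0 -1 0; -1 0 0 -1 0"

```text
time: 20.25
position: [0.5963, -0.0498, 0.4024]
tool_rot: [0.672, 0.74, 0.0, 0.001]
ft_force: [0.8, -0.5, -2.1]
grip_width: 0.0179
grip_force: 30.0
```

```bash
python3 - <<'E'
from h import *
o=pose()[0]; print(o["grip_width"],o["ft_force"]); go(np.array([.4764,-.3645])+rot(FY)@[-.11,0],.412,95.5)
E
```

```text
0.01792016624022057 [ 0.7575 -0.4846 -2.1336]
at [ 0.5963 -0.0498  0.4024] yaw 95.5 -> shift [-1.658 -1.277 -0.049] turn -0.000 rows>=10.0
```

Request:
move_arm --motion "-1 -0.1 -0.08 -0.05 0; -1 -0.22 -0.17 -0.05 0; -1 -0.36 -0.28 -0.05 0; -1 -0.5 -0.385 -0.05 0; -1 -0.64 -0.49 -0.05 0; -1 -0.76 -0.585 -0.05 0; -1 -0.83 -0.64 -0.05 0; -1 -0.83 -0.64 -0.05 0; -1 -0.83 -0.64 -0.05 0"

```text
time: 21.0
position: [0.4836, -0.2274, 0.4098]
tool_rot: [0.673, 0.739, 0.0, -0.002]
ft_force: [0.2, 0.3, -1.5]
grip_width: 0.0175
grip_force: 30.0
```

Request:
move_arm --motion "-1 -0.1 -0.08 0 0; -1 -0.22 -0.17 0 0; -1 -0.36 -0.28 0 0; -1 -0.5 -0.385 0 0; -1 -0.64 -0.49 0 0; -1 -0.76 -0.585 0 0; -1 -0.83 -0.638 0 0; -1 -0.83 -0.638 0 0; -1 -0.83 -0.638 0 0; -1 -0.83 -0.638 0 0"

```text
time: 21.83
position: [0.3745, -0.4032, 0.4112]
tool_rot: [0.672, 0.741, 0.001, -0.001]
ft_force: [0.1, -0.5, -1.0]
grip_width: 0.0178
grip_force: 30.0
```

```bash
python3 - <<'E'
from h import *
o=pose()[0]; print(o["grip_width"],o["ft_force"]); go(np.array([.4764,-.3645])+rot(FY)@[-.11,0],.239,95.5)
E
```

```text
0.01778523330012939 [ 0.0823 -0.461  -0.9595]
at [ 0.3745 -0.4032  0.4112] yaw 95.6 -> shift [-0.007 -0.004  0.861] turn 0.000 rows>=4.1
```

Request:
move_arm --motion "-1 -0.007 -0.004 0.15 0; -1 -0.007 -0.004 0.3 0; -1 -0.007 -0.004 0.45 0; -1 -0.007 -0.004 0.6 0; -1 -0.007 -0.004 0.73 0; -1 -0.007 -0.004 0.82 0; -1 -0.007 -0.004 0.86 0; -1 -0.007 -0.004 0.86 0; -1 -0.007 -0.004 0.86 0"

```text
time: 22.58
position: [0.3739, -0.4058, 0.2406]
tool_rot: [0.672, 0.741, 0.0, 0.0]
ft_force: [0.3, -0.5, -0.6]
grip_width: 0.0178
grip_force: 30.0
```

```bash
python3 - <<'E'
from h import *
o,p,M,y=pose(); print(o["grip_width"],o["ft_force"]); go([.4764,-.3645],.239,95.5)
t=p+[0,0,-.181]; print("brush in stand frame",rot(-FY)@(p[:2]-FS))
I,D=robot.camera("side"); m=robot.camera_model("side"); C=cloud(m,D,(300,80,420,190))
Q=C[(np.linalg.norm(C[:,:2]-p[:2],axis=1)<.03)&(abs(C[:,2]-(t[2]+.155))<.006)]; print(len(Q),Q.mean(0) if len(Q) else 0)
E
```

```text
0.017838378537722115 [ 0.2927 -0.5295 -0.6132]
at [ 0.3739 -0.4058  0.2406] yaw 95.6 -> shift [0.156 0.53  0.008] turn 0.000 rows>=2.7
brush in stand frame [-0.1109 -0.0022]
85 [ 0.375  -0.4011  0.2147]
```

Request:
move_arm --motion "-1 0.02 0.04 0 0; -1 0.035 0.09 0 0; -1 0.06 0.17 0 0; -1 0.083 0.26 0 0; -1 0.108 0.35 0 0; -1 0.133 0.44 0 0; -1 0.15 0.5 0 0; -1 0.156 0.53 0 0; -1 0.156 0.53 0 0; -1 0.156 0.53 0 0"

```text
time: 23.47
position: [0.4754, -0.3649, 0.2402]
tool_rot: [0.672, 0.74, -0.0, -0.0]
ft_force: [-0.2, 0.7, -2.0]
grip_width: 0.0177
grip_force: 30.0
```

```bash
python3 - <<'E'
from h import *
o,p,M,y=pose(); print(o["grip_width"],o["ft_force"]); go([.4764,-.3642],.226,95.5)
print("brush in stand frame",rot(-FY)@(p[:2]-FS))
E
```

```text
0.017659828695465285 [-0.2256  0.6771 -1.9617]
at [ 0.4754 -0.3649  0.2402] yaw 95.5 -> shift [0.003 0.006 0.071] turn 0.000 rows>=0.3
brush in stand frame [-0.0015 -0.0008]
```

Request:
move_arm --motion "-1 0.003 0.006 0.02 0; -1 0.003 0.006 0.04 0; -1 0.003 0.006 0.055 0; -1 0.003 0.006 0.065 0; -1 0.003 0.006 0.07 0; -1 0.003 0.006 0.07 0; -1 0.003 0.006 0.07 0"

```text
time: 24.05
position: [0.4765, -0.3645, 0.226]
tool_rot: [0.673, 0.74, 0.0, 0.0]
ft_force: [-0.5, -0.0, -1.0]
grip_width: 0.0178
grip_force: 30.0
```

Request:
move_arm --motion "-1 0 0 0.004 0; -1 0 0 0.007 0; -1 0 0 0.007 0; -1 0 0 0.007 0"

```text
time: 24.38
position: [0.4766, -0.3647, 0.2258]
tool_rot: [0.672, 0.74, -0.0, 0.001]
ft_force: [-2.0, 0.7, 4.4]
grip_width: 0.018
grip_force: 30.0
```

Collar is resting on the fork (4–5 N up). Ease off, open slowly, then rise.

Request:
move_arm --motion "-1 0 0 -0.004 0; -1 0 0 -0.004 0; 0.3 0 0 -0.004 0; 1 0 0 -0.004 0; 1 0 0 -0.004 0; 1 0 0 -0.004 0; 1 0 0 -0.004 0; 1 0 0 -0.004 0; 1 0 0 -0.004 0; 1 0 0 -0.004 0; 1 0 0 -0.004 0; 1 0 0 -0.004 0"

```text
time: 25.38
position: [0.4766, -0.3644, 0.2255]
tool_rot: [0.672, 0.74, 0.0, 0.0]
ft_force: [0.1, 0.2, 0.4]
grip_width: 0.0762
grip_force: 0.0
```

Request:
move_arm --motion "1 0 0 0 0; 1 0 0 0 0; 1 0 0 -0.1 0; 1 0 0 -0.25 0; 1 0 0 -0.4 0; 1 0 0 -0.55 0; 1 0 0 -0.7 0; 1 0 0 -0.85 0; 1 0 0 -0.95 0; 1 0 0 -0.95 0; 1 0 0 -0.95 0"

```text
time: 26.3
position: [0.4768, -0.3646, 0.4166]
tool_rot: [0.672, 0.74, -0.0, 0.001]
ft_force: [0.8, 0.6, -0.8]
grip_width: 0.0872
grip_force: 0.0
```

```bash
python3 - <<'E'
from h import *
o,p,M,y=pose(); print(p,o["grip_width"],o["ft_force"]); m=robot.camera_model("wrist"); I,D=robot.camera("wrist")
C=cloud(m,D,(0,0,640,400)); Q=C[(np.linalg.norm(C[:,:2]-FS,axis=1)<.04)&(abs(C[:,2]-.27)<.008)]
print(len(Q),Q.mean(0) if len(Q) else 0, cv2.minAreaRect(Q[:,:2].astype(np.float32)) if len(Q)>4 else 0)
a=robot.camera("side")[0][:,:,::-1]; b=robot.camera("scene")[0][:,:,::-1]
cv2.imwrite("pics/c7.png",np.hstack([cv2.resize(a[80:290,230:390],(400,525),interpolation=cv2.INTER_CUBIC),cv2.resize(b[140:310,160:290],(400,525),interpolation=cv2.INTER_CUBIC)]))
E
```

```text
[ 0.4768 -0.3646  0.4166] 0.08718639487900096 [ 0.8376  0.5691 -0.8463]
360 [ 0.4777 -0.3636  0.2704] ((0.4777994751930237, -0.36425790190696716), (0.01788649894297123, 0.018211625516414642), 5.206857681274414)
```

View pics/c7.png

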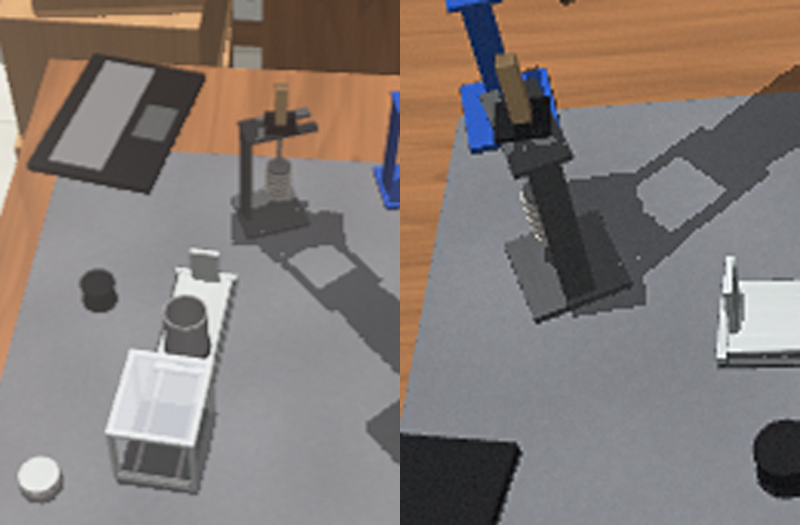

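Brush hangs upright in the fork (handle top 0.270 m, same yaw as before), the carriage is at its stop, and the bystanders are untouched.

```bash
python3 -c "
from rig import robot
print(robot.hand_in())"
```

```text
the job is handed in; nothing more can be done
None
```

I slid the carriage out to its stop, scrubbed the beaker with three strokes to the bottom (about 6 N at most against its floor), hung the brush back in the fork as it was, and handed the job in at about 26 s; no verdict came back.

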